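# Weigh the tin from the back of the can rack

## Task

I need to weigh the small round tin that stands at the back of the wire can rack, behind the spray can, the flat thinner can and the glue bottle. First clear those three out of the way, standing them upright on the empty steel tray; then stand the tin upright in the middle of the scale's pan; then put the three back in the rack, each upright on the very spot where it stood before. Do not knock any of them over, and leave the screw jar and the square tub in the rack where they are.

Things in the scene. Friction and masses are not known exactly. Their poses are not given: they have to be found in the camera images.
- spray_mid (a point): Aerosol spray can, upright: round, 53 mm across, 155 mm tall (aluminium body with paper label up to 112 mm, then a white plastic cap 47 mm across from 120 mm to the top). About 0.2 kg. Point: on its axis, half-way up (77.5 mm above its underside); z up. Starts in one of the three places round the tin. Best gripped on its cap.
- thinner_mid (a point): Flat rectangular steel thinner can, upright: 54 mm (its x) by 36 mm (its y), body 128 mm tall, a black screw cap 26 mm across on its middle, 145 mm tall in all. About 0.26 kg. Point: on its axis, half-way up (72.5 mm above its underside). Starts with its x roughly along the rack's x. Best gripped on the upper body, across 54 or 36 mm.
- glue_mid (a point): Round grey plastic glue bottle, upright: 53 mm across up to 117 mm, then a shoulder and a narrow black nozzle cap (30 mm across from 127 to 137 mm, then a thin spout) to 150 mm. About 0.24 kg. Point: on its axis, half-way up (75 mm above its underside). Best gripped on the upper part of its body.
- tin_mid (a point): The small tin to be weighed: round, steel with a paper label, 52 mm across, 52 mm tall, about 0.15 kg, standing upright at the back of the rack with the three taller things close around it in front, left and right (gaps of about 1 to 2 cm). Point: on its axis, half-way up (26 mm above its underside).
- rack: Fixed white wire rack. Origin: under its middle, on the bench; x from its open front to its back, z up. Flat floor 200 (x) by 364 mm (y), 18 mm above the bench. Lip to 36 mm above the bench at x -98, side guards to 60 mm at y +-180, back guard to 135 mm at x +98. The tin is near (32, 0) mm; the three around it near (-30, 0), (16, 68), (16, -68), which is where changes.
- tray: Fixed empty steel tray, the side area: 310 mm (its x) by 150 mm (its y) outside, walls 4 mm thick and about 20 mm high over all. Origin: underneath its middle, on the bench; its floor is 4 mm above the origin. It lies at the left or the right of the rack and is long enough for the three things side by side along its x, about 90 mm apart.
- pan (a point): Middle of the top face of the bench scale's pan: a fixed round steel disc 110 mm across, 34 mm above the bench, on a flat black scale (205 by 145 mm, 26 mm high) with a display on the side nearer the robot. z is up. The scale lies on the other side of the rack from the tray.
- jar_mid (a point): Bystander, to be left alone: glass jar of screws with a brass-coloured lid, round, 51 mm across, 64 mm tall, in the rack at one end, near y = +-140 mm of the rack. Point: on its axis, half-way up.
- tub_mid (a point): Bystander, to be left alone: black square plastic tub with a grey lid, 51 by 51 mm, 46 mm tall, in the rack at the other end. Point: on its axis, half-way up.

How it is judged:
By the outcome, as a careful person would: the job done as asked, in the order asked, and still so for the second after the job is handed in, with the robot touching nothing.
It also fails if it takes over 147 s, if anything falls off the work surface, if the arm or the gripper's body presses on something with over 40 N, if the wrist force passes 120 N, or if a joint passes its speed limit or range.

## Robot

A 6-joint arm with a two-finger parallel gripper is mounted at the origin on the work surface. World frame = base frame: x ahead of the robot, y to its left, z up, the work surface at z = 0. Lengths are in mm, angles in rad, forces in N, time in s.
With the tool pointing down it reaches from about 375 to 975 mm from the base axis. Payload 3.8 kg.
Tool frame: the origin (TCP) lies midway between the tips of the shut fingers; the grasp point (between the pads) lies 19 mm behind it (robot.grip_point_offset is the distance from the TCP to the grasp point, in mm); z points along the fingers, y is the line along which they close (so a half turn about z gives the same grasp; the last joint's range is limited). The gripper opens to 88 mm and grips with 3 to 60 N. Pads are 18 mm wide; open, the fingers measure 123 mm over their backs; the gripper's body (75 mm by 187 mm) begins 45 mm behind the grasp point.
Start: joints at [1.119, 0.264, 1.604, -0, 1.274, -0.037], TCP at [272.027, 617.753, 204.906] pointing down, gripper open.
Joint ranges: [-2.63, 2.63], [-0.94, 2.18], [0.31, 2.57], [-1.31, 4.45], [0, 2.66], [-2.55, 2.55]. Speed limits (rad/s): [2.57, 2.57, 3.14, 3.14, 3.14, 3.14].

## Interface

Orientations are given as [roll, pitch, yaw] about the fixed x, y, z axes, in that order (R = Rz(yaw) Ry(pitch) Rx(roll)).
In Python, from workcell import robot gives the robot as it stands. The module is installed in compiled form; this text tells all that it offers. Calls block until the motion is done:
- robot.reach(position, orientation): joint-space move of the TCP to a pose.
- robot.move_straight(position, speed=150, attitude=None): straight line of the TCP; attitude=None keeps the orientation; speed is the mean speed in mm/s.
- robot.move_joints(angles): joint-space move.
- robot.grip(opening): opening from 0.0 (shut) to 1.0 (fully open); the grip force is fixed at half the most; returns when the fingers have stopped.
- robot.hold(seconds).
- robot.ik(position, orientation): joint angles nearest the present ones, or None.
- robot.read_camera(name): name is "scene" or "side" or "wrist"; returns the picture (480x640x3 uint8, red, green, blue); there is no depth.
- robot.calibration(name): a dict with "vfov" (degrees; the focal length in pixels is half the picture's height over the tangent of half this angle, whatever the lens; pixels are square), "cx", "cy" (the principal point, pixels), "R" (3x3) and "t" (3): a world point X has camera coordinates R X + t; the wrist camera has in their place "tool_from_camera" (4x4, takes a point from camera to tool coordinates, whose origin is the TCP and whose axes are the flange's). Camera axes: x right, y down, z forward; pixel columns grow to the right and rows downward; lengths in mm; the calibration is good to about 2 mm. A picture is of the moment at which its call begins: read the wrist's pose just before it. calibration takes no time and is no camera call.
A pose or a line that the arm cannot do raises robot.Unreachable and nothing moves.
- robot.close_job(): hands the job in; it is judged then, once.
Readings, each from a call of its own:
- robot.current_time(): time.
- robot.current_joints(): joint angles.
- robot.current_joint_velocities(): joint speeds.
- robot.current_joint_torque(): joint torques, N m.
- robot.current_tool_pos(): TCP position.
- robot.current_tcp_rot(): TCP orientation.
- robot.current_force(): force on the tool from outside, world axes, zero at the start.
- robot.current_ft_torque(): the same for the moment, N m.
- robot.current_finger_gap(): opening from 0.0 (shut) to 1.0 (fully open).
- robot.current_grip_force(): force on a finger pad.
Only numpy, scipy, OpenCV 4.12 (cv2) and the standard library are available. Lean on these libraries where they do the work, as an engineer would, in place of code of your own. Each camera call takes 0.05 s, during which the arm holds its last target. There are 200 camera calls.

## Working session

There is one attempt and no reset: what is moved stays moved. The work goes in short steps, each a Python script; the robot and the scene stay as the last script left them, time stands still between calls to the robot, and variables do not carry over. Pictures are saved under pics/ and viewed, at most 14 in all, crops included, and the job is handed in when it is done.

```bash
mkdir -p pics; python3 - <<'E'
from workcell import robot
import cv2,numpy as np
for n in("scene","side"):
    im=robot.read_camera(n);cv2.imwrite(f"pics/{n}0.png",im[:,:,::-1])
    c=robot.calibration(n);print(n,c)
    print(-np.array(c["R"]).T@np.array(c["t"]))
print(robot.calibration("wrist"),robot.current_tcp_rot())
E
```

```text
scene {'vfov': 54.20569341199886, 'cx': 325.7895148694678, 'cy': 234.26206563261835, 'R': array([[ 0.22611008,  0.9740522 , -0.00982569],
       [ 0.83315798, -0.19861036, -0.51614117],
       [-0.50469993,  0.10851837, -0.85644717]]), 't': array([-130.25330096, -419.15274861, 1248.70141602])}
[1008.89155363  -91.88160662  851.82496959]
side {'vfov': 49.082681646832434, 'cx': 316.1859505017069, 'cy': 235.76486165440733, 'R': array([[ 0.73596892, -0.67669903,  0.02069256],
       [-0.37118742, -0.42888244, -0.82357741],
       [ 0.56618871,  0.59844656, -0.56682631]]), 't': array([-399.2317149 ,  296.67831616,  960.29214483])}
[-139.76118071 -717.603123    796.91753595]
{'vfov': 67.43615575522035, 'cx': 324.167511955722, 'cy': 239.6429267580521, 'tool_from_camera': array([[-3.45193833e-04, -9.61883382e-01, -2.73459760e-01,
         6.95831440e+01],
       [ 9.99999642e-01, -5.43181577e-04,  6.48298757e-04,
        -8.12378605e-01],
       [-7.72126105e-04, -2.73459438e-01,  9.61883226e-01,
        -1.79651423e+02],
       [ 0.00000000e+00,  0.00000000e+00,  0.00000000e+00,
         1.00000000e+00]])} [-3.13965158e+00 -5.99797640e-05  2.72683071e+00]
```

View pics/scene0.png

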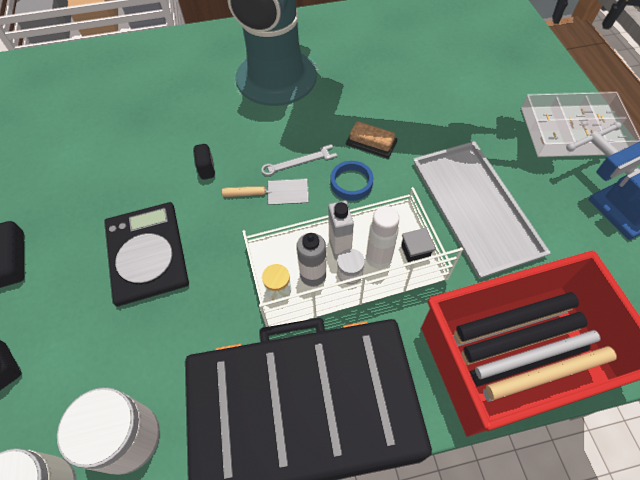

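View pics/side0.png

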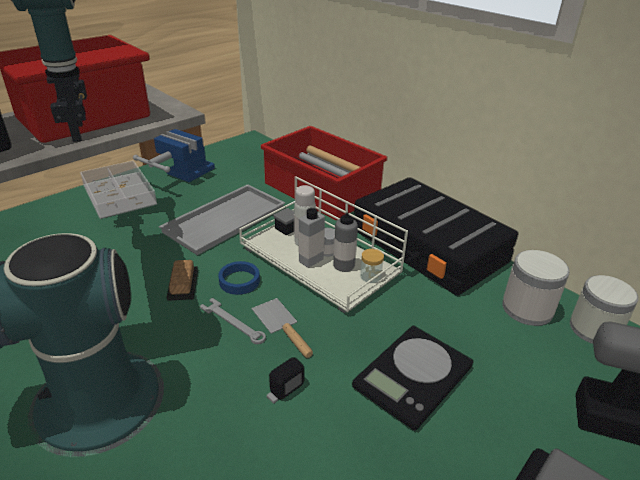

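The scene view shows the robot at the top and the rack in the middle. The main pixel positions are: glue (311,240), thinner (341,209), spray (386,213), tin (351,261), jar (276,275), tub (417,240). The tray is to the right in the picture (+y), with corners near (414,159), (477,144), (548,252) and (480,276). The pan is at (143,258). The side view agrees with this layout.

```bash
cat > h.py <<'E'
from workcell import robot
import cv2,numpy as np
from scipy.spatial.transform import Rotation as Ro
def cam(name):
    c=robot.calibration(name);f=240/np.tan(np.radians(c["vfov"])/2)
    if name=="wrist":
        T=np.eye(4);T[:3,:3]=Ro.from_euler('xyz',robot.current_tcp_rot()).as_matrix();T[:3,3]=robot.current_tool_pos()
        T=T@np.array(c["tool_from_camera"]);R=T[:3,:3].T;t=-R@T[:3,3]
    else: R,t=np.array(c["R"]),np.array(c["t"])
    return f,c["cx"],c["cy"],R,t
def ray(C,uv,z):
    f,cx,cy,R,t=C;o=-R.T@t;d=R.T@np.array([(uv[0]-cx)/f,(uv[1]-cy)/f,1]);return o+d*(z-o[2])/d[2]
def proj(C,X):
    f,cx,cy,R,t=C;p=R@np.array(X,float)+t;return np.array([cx+f*p[0]/p[2],cy+f*p[1]/p[2]])
E
python3 - <<'E'
from h import *
np.set_printoptions(precision=1,suppress=True)
C=cam("scene")
for n,uv,z in [("spray",(386,213),173),("thin",(341,209),163),("glue",(311,239),155),("tin",(351,261),70),("jar",(276,275),82),("tub",(417,240),64),("pan",(143,258),34),("t1",(414,159),20),("t2",(477,144),20),("t3",(548,252),20),("t4",(480,276),20),
 ("backR",(457,253),135),("backL",(266,304),135)]:
    print(n,ray(C,uv,z))
C=cam("side")
for n,uv,z in [("spray",(305,190),173),("thin",(312,213),163),("tub",(286,212),64),("jar",(372,257),82),("pan",(422,360),34)]:print(n,ray(C,uv,z))
E
```

```text
spray [591.1 105.5 173. ]
thin [558.3  33.4 163. ]
glue [601.6 -30.6 155. ]
tin [616.4  40.   70. ]
jar [ 618.7 -102.3   82. ]
tub [598.4 177.4  64. ]
pan [ 496.4 -353.6   34. ]
t1 [369.7 255.3  20. ]
t2 [361.  412.3  20. ]
t3 [663.1 439.5  20. ]
t4 [681.7 285.8  20. ]
backR [676.4 212.1 135. ]
backL [ 693.8 -126.7  135. ]
spray [594. 101. 173.]
thin [547.9  25.  163. ]
tub [606.9 189.2  64. ]
jar [ 612.8 -108.7   82. ]
pan [ 491.5 -354.1   34. ]
```

```bash
python3 - <<'E'
from h import *
print(robot.current_time())
def go(p,y,n):
    try: robot.reach(p,[np.pi,0,y])
    except robot.Unreachable: print("unreach",n); return
    C=cam("wrist");im=robot.read_camera("wrist");cv2.imwrite(f"pics/{n}.png",im[:,:,::-1])
    np.savez(f"{n}.npz",f=C[0],cx=C[1],cy=C[2],R=C[3],t=C[4]);print(n,robot.current_joints(),robot.current_time())
go([520,350,330],np.pi+.07,"wt")
go([560,38,330],np.pi+.07,"wr")
go([495,-354,300],np.pi-.6,"ws")
E
```

```text
0.1
wt [ 5.54043845e-01  1.23684002e-01  1.54470601e+00  3.67390524e-04
  1.47433878e+00 -1.08768226e+00] 1.5833
wr [ 2.53058359e-02 -4.13671825e-03  1.67823816e+00  5.33578842e-04
  1.46753224e+00 -1.61710235e+00] 2.8333
ws [-6.59747467e-01  9.47229289e-02  1.62820328e+00  4.94688018e-04
  1.41841929e+00 -1.63251959e+00] 4.3583
```

View pics/wr.png

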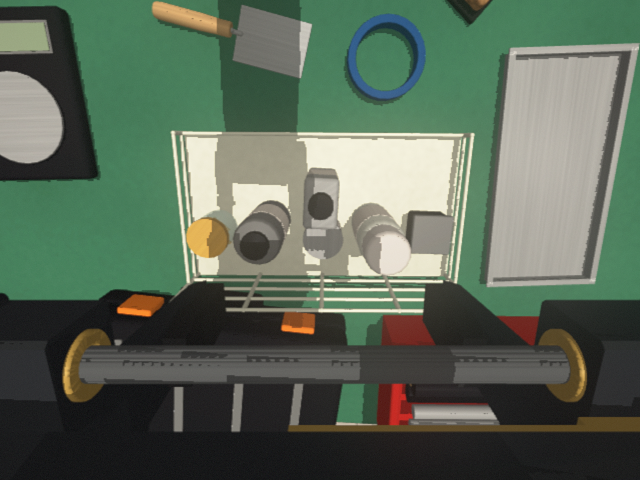

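View pics/wt.png

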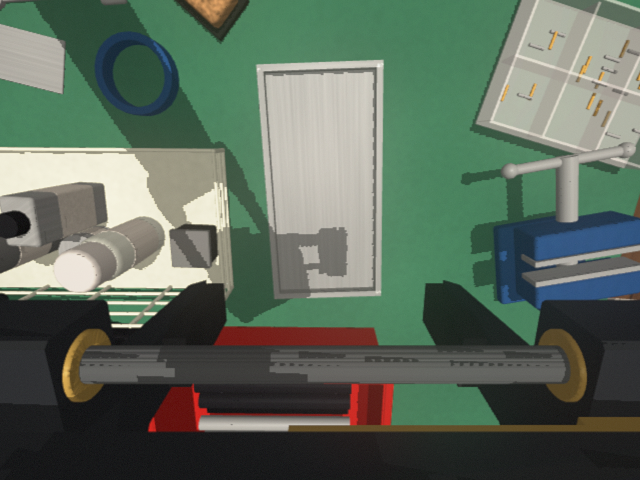

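View pics/ws.png

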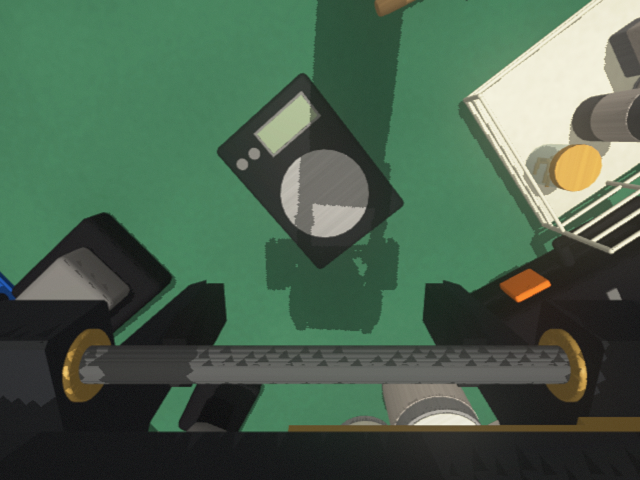

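In the rack view: glue cap about (255,246), thinner cap (321,206), spray cap (391,254), tin (323,240), jar (207,238), tub (430,232). The tray view has the tray corners at (258,66), (382,61), (380,295) and (275,298). In the scale view the pan ellipse is centred at about (324,193). I'll enlarge the rack to read edges more closely.

```bash
python3 - <<'E'
from h import *
im=cv2.imread("pics/wr.png")[155:285,180:460]
im=cv2.resize(im,None,fx=2.85,fy=2.85,interpolation=cv2.INTER_CUBIC)
for k in range(0,280,20): cv2.line(im,(int(k*2.85),0),(int(k*2.85),6),(0,0,255),1)
for k in range(5,130,20): cv2.line(im,(0,int(k*2.85)),(6,int(k*2.85)),(0,0,255),1)
cv2.imwrite("pics/wr_c.png",im)
np.set_printoptions(precision=1,suppress=True)
L=lambda n:(lambda d:(float(d['f']),float(d['cx']),float(d['cy']),d['R'],d['t']))(np.load(n+'.npz'))
C=L("wr")
for n,uv,z in [("spray",(391,254),173),("thin",(321,206),163),("glue",(255,246),155),("tin",(323,240),70),("jar",(207,238),82),("tub",(430,232),64)]:print(n,ray(C,uv,z))
C=L("wt")
for uv in [(258,66),(382,61),(380,295),(275,298)]:print("tray",ray(C,uv,20))
C=L("ws");im=cv2.imread("pics/ws.png");
print("pan",ray(C,(324.5,193),34))
E
```

```text
spray [595.9 106.8 173. ]
thin [554.8  34.8 163. ]
glue [602.8 -30.1 155. ]
tin [615.7  40.8  70. ]
jar [ 619.7 -102.4   82. ]
tub [597.1 176.9  64. ]
tray [370.  256.8  20. ]
tray [353.6 409.9  20. ]
tray [667.2 442.8  20. ]
tray [682.9 288.2  20. ]
pan [ 493.4 -351.1   34. ]
```

View pics/wr_c.png

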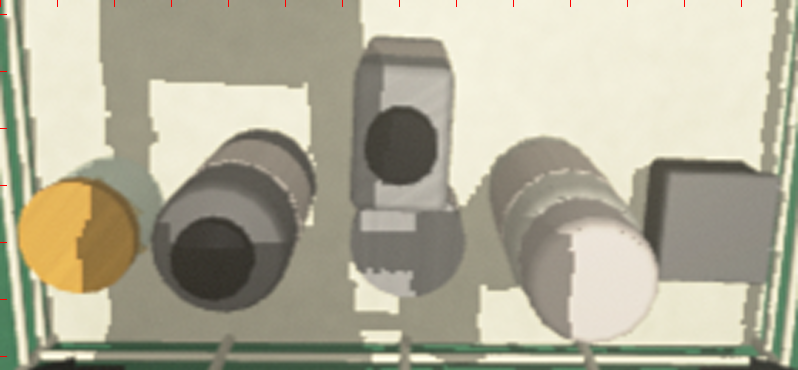

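```bash
cat >> h.py <<'E'
TH=.075; TR=np.array([518.5,349]); TY=.1
ITEM={'thin':([554.8,34.8],118,0),'spray':([593.2,103.4],137,90),'glue':([602.3,-30.7],110,-90)}  # xy, grasp height, tray slot
def ry(a): return [np.pi,0,np.pi+a]
def tray(s): return TR+s*np.array([np.cos(TY),np.sin(TY)])
def pick(xy,z,th,up=230,o=1.0):
    robot.reach([*xy,z+up if up<200 else 330],ry(th)); robot.grip(o)
    robot.move_straight([*xy,z+25],speed=250); robot.move_straight([*xy,z],speed=80)
    robot.grip(0.0); print("picked",robot.current_finger_gap()*88,robot.current_grip_force(),robot.current_tool_pos())
    robot.move_straight([*xy,z+40],speed=100); robot.move_straight([*xy,340],speed=250)
    print("gap",robot.current_finger_gap()*88,robot.current_force(),robot.current_time())
def place(xy,z,th,o=1.0,rz=330):
    robot.reach([*xy,340],ry(th))
    robot.move_straight([*xy,z+30],speed=250); robot.move_straight([*xy,z+1],speed=50)
    robot.hold(.2); print("at",robot.current_tool_pos(),robot.current_force()); robot.grip(o); robot.hold(.2)
    robot.move_straight([*xy,z+60],speed=120); robot.move_straight([*xy,rz],speed=300); print(robot.current_time())
def snap(n,name="scene"):
    cv2.imwrite(f"pics/{n}.png",robot.read_camera(name)[:,:,::-1])
E
python3 - <<'E'
from h import *
np.set_printoptions(precision=1,suppress=True)
d=np.load('wr.npz');C=(float(d['f']),float(d['cx']),float(d['cy']),d['R'],d['t'])
for uv in[(305.3,179.6),(304.6,226.9),(338.6,179.6),(338.2,226.9)]:print(ray(C,uv,146))
xy,g,s=ITEM['thin']
pick(xy,18+g-19,TH)
place(tray(s),4+g-19,TY)
snap("s1")
E
```

```text
[532.4  17.4 146. ]
[581.2  19.4 146. ]
[530.   50.7 146. ]
[578.7  54.3 146. ]
picked 24.65994309877928 30.00004470348358 [554.8  34.9 117. ]
gap 25.14218024542557 [ 0.9 -0.6 -3.1] 9.8083
at [518.5 349.  103.9] [ 0.1 -0.  -1.9]
15.5
```

View pics/s1.png

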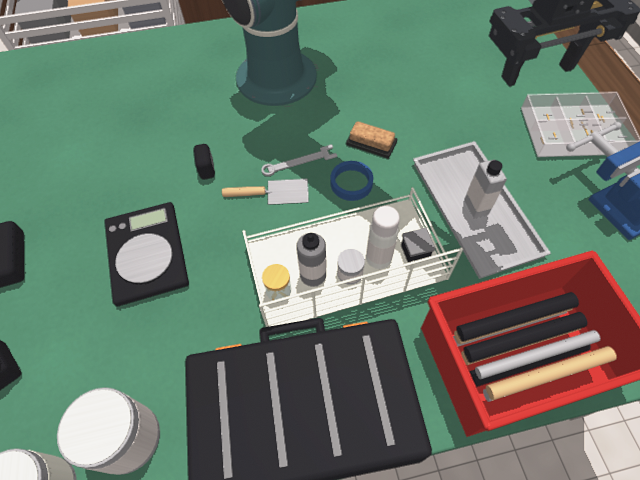

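The thinner can stands upright on the tray at about (487,185), and the tin is now visible at (351,262). Next is the spray can.

```bash
python3 - <<'E'
from h import *
np.set_printoptions(precision=1,suppress=True)
for k in('spray','glue'):
    xy,g,s=ITEM[k]
    pick(xy,18+g-19,TH); place(tray(s),4+g-19,TY,.8)
robot.reach([560,150,340],ry(TH))
C=cam("wrist");snap("w2","wrist");np.savez("w2.npz",f=C[0],cx=C[1],cy=C[2],R=C[3],t=C[4])
E
```

```text
picked 40.91166301331101 28.64644731827866 [593.2 103.6 136. ]
gap 41.53232355064921 [-0.3  0.1 -1.4] 20.2
at [607.9 357.9 122.8] [-0.4 -0.6 -2.5]
25.1083
picked 28.898275396051403 31.45035777697558 [603.7 -30.9 111.2]
gap 28.461134865470246 [ 0.2 -0.4 -3.7] 30.7917
at [429.7 340.4  97.4] [-1.6 -1.6  7.4]
36.5833
```

View pics/w2.png

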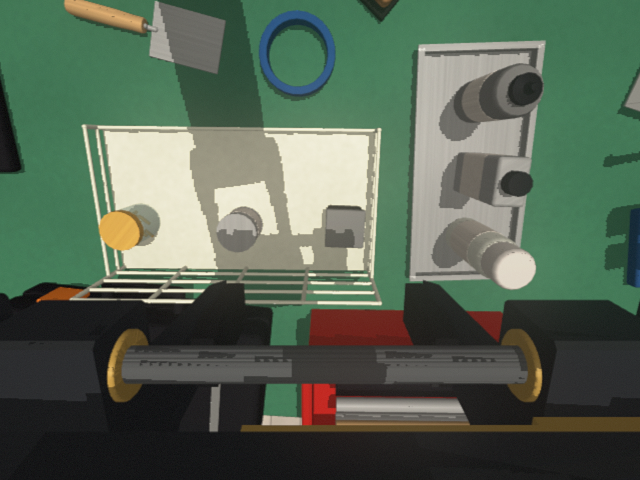

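The tray now holds glue, thinner and spray, all upright with caps at (525,88), (516,184) and (514,268). The tin is at about (238,232) and the jar and tub have not moved. The gap readings were smaller than the body widths, so I'll check the grasp height by picking the tin and looking from the side.

```bash
python3 - <<'E'
from h import *
np.set_printoptions(precision=1,suppress=True)
d=np.load('w2.npz');C=(float(d['f']),float(d['cx']),float(d['cy']),d['R'],d['t'])
print(ray(C,(238,232),70),proj(C,[615,40.8,70]))
xy=[615,40.8];z=18+26-19
robot.reach([*xy,250],ry(TH)); robot.grip(1.0)
robot.move_straight([*xy,z+45],speed=250); robot.move_straight([*xy,z],speed=80)
print(robot.current_tool_pos(),robot.current_force())
robot.grip(0.0);print(robot.current_finger_gap()*88,robot.current_grip_force(),robot.current_tool_pos(),robot.current_force(),robot.current_time())
robot.move_straight([*xy,z+120],speed=120)
im=robot.read_camera("side")[:,:,::-1];u,v=proj(cam("side"),[*xy,z+130]).astype(int)
cv2.imwrite("pics/g.png",cv2.resize(im[v-70:v+60,u-80:u+80],None,fx=4.5,fy=4.5,interpolation=cv2.INTER_CUBIC))
print(robot.current_finger_gap()*88,proj(cam("side"),[*xy,z+120])-[u-80,v-70])
E
```

```text
[613.9  42.8  70. ] [236.5 232.7]
[614.9  40.8  24.6] [ 0.2 -0.1 -0.4]
49.99130750930637 30.000168085098267 [615.1  40.8  25.2] [-0.5  0.3  1.7] 40.8917
49.85327428239656 [80.3 74. ]
```

View pics/g.png

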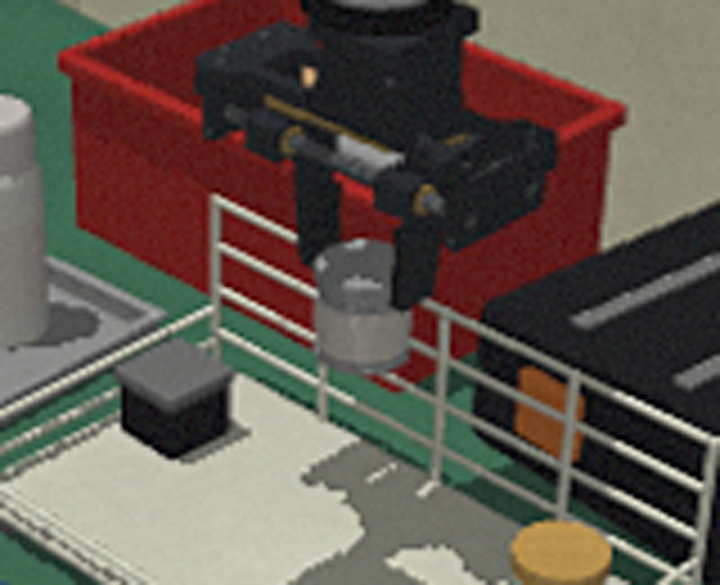

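The tin hangs upright, but the fingertips sit about mid-height on it, roughly 13 mm higher than the stated tool geometry would put them. I'll check the offset value and then place the tin on the pan.

```bash
python3 - <<'E'
from h import *
np.set_printoptions(precision=1,suppress=True)
print("off",robot.grip_point_offset)
xy=[493.8,-351.5];z=34+7
robot.move_straight([615,40.8,220],speed=250)
robot.reach([*xy,180],ry(-.3))
robot.move_straight([*xy,z+20],speed=200); robot.move_straight([*xy,z+1],speed=40)
robot.hold(.2);print(robot.current_tool_pos(),robot.current_force(),robot.current_finger_gap()*88)
f0=robot.current_force()[2]
zz=z+1
while robot.current_force()[2]-f0<2 and zz>z-14:
    zz-=1; robot.move_straight([*xy,zz],speed=30)
print(zz,robot.current_force(),robot.current_tool_pos())
robot.grip(1.0);robot.hold(.2);robot.move_straight([*xy,180],speed=150)
robot.reach([*(tray(-90)-[10,0]),330],ry(TY))
print(robot.current_time())
snap("s2")
E
```

```text
off 18.700000000000003
[ 493.8 -351.6   42.1] [-0.3 -0.4 -0.9] 50.345886779604285
40 [-1.5  1.4  4.9] [ 494.1 -351.7   41.2]
50.65
```

View pics/s2.png

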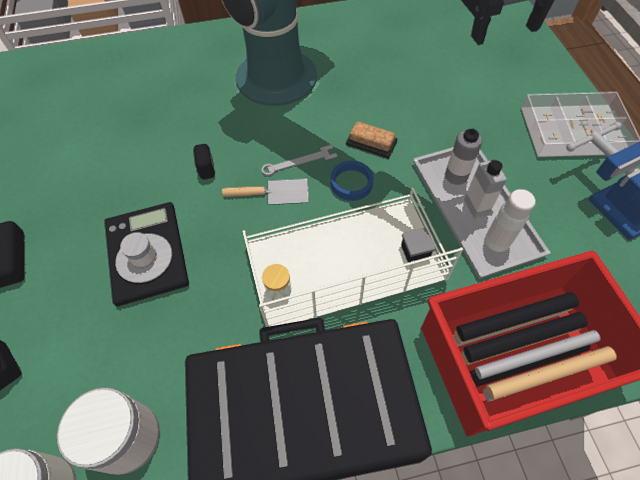

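The tin stands on the pan at (138,248). All three tall items are upright on the tray, and the jar and tub are untouched. The gap readings together with the side crop suggest the real fingertips are about 27 mm above the stated TCP, so I'll grip lower and feel for contact on the way down.

```bash
cat >> h.py <<'E'
def down(xy,z0,z1,th):
    """approach with force guard, grip, return TCP z"""
    robot.reach([*xy,320],ry(th)); robot.grip(1.0)
    robot.move_straight([*xy,z0],speed=250); f0=np.array(robot.current_force()); z=z0
    while z>z1:
        z=max(z1,z-3); robot.move_straight([*xy,z],speed=60)
        if np.linalg.norm(np.array(robot.current_force())-f0)>3: print("contact",z); z+=4; robot.move_straight([*xy,z],speed=60); break
    robot.grip(0.0); robot.hold(.1)
    print("z",z,"gap",robot.current_finger_gap()*88,robot.current_grip_force(),robot.current_tool_pos(),robot.current_force(),robot.current_time()); return z
E
python3 - <<'E'
from h import *
np.set_printoptions(precision=1,suppress=True)
d=np.load('w2.npz');C=(float(d['f']),float(d['cx']),float(d['cy']),d['R'],d['t'])
for k,uv,z in[('glue',(525,88),141),('thin',(516,184),149),('spray',(514,268),159)]:print(k,ray(C,uv,z),tray(ITEM[k][2]))
down(tray(-90),4+90,4+72,TY)
C=cam("scene");u,v=proj(C,[*tray(-90),110]).astype(int)
im=robot.read_camera("scene")[:,:,::-1]
cv2.imwrite("pics/g2.png",cv2.resize(im[v-70:v+60,u-80:u+80],None,fx=4.5,fy=4.5,interpolation=cv2.INTER_CUBIC))
E
```

```text
glue [428.2 336.4 141. ] [428.9 340. ]
thin [520.1 343.8 149. ] [518.5 349. ]
spray [607.1 355.7 159. ] [608.1 358. ]
z 76 gap 52.02319966747826 30.000368538312614 [429.  340.   76.1] [-0.1  0.2  0.6] 54.4583
```

View pics/g2.png

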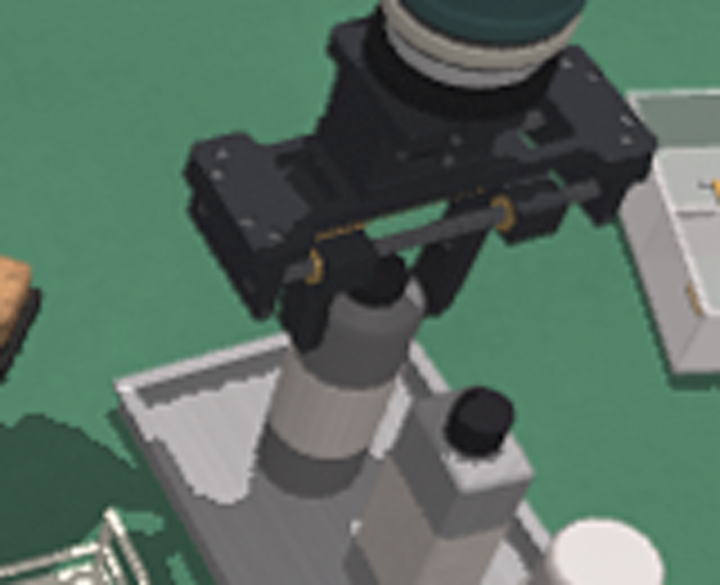

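The pads now hold the glue bottle's upper body, reading 52 mm, with clear space under the gripper body. Now I'll return the three items.

```bash
python3 - <<'E'
from h import *
np.set_printoptions(precision=1,suppress=True)
def back(k,h,o):
    robot.move_straight([*tray(ITEM[k][2]),4+h+40],speed=100);robot.move_straight([*tray(ITEM[k][2]),320],speed=250)
    place(ITEM[k][0],18+h,TH,o,320)
back('glue',72,.8)
down(tray(90),4+110,4+97,TY); back('spray',97,.8)
C=cam("scene");snap("s3")
E
```

```text
at [602.3 -30.7  90.9] [ 0.1  0.1 -2.8]
61.5333
z 101 gap 45.64909504507605 29.99740550891147 [608.1 358.1 101.1] [ 0.2 -0.9 -1. ] 66.4583
at [593.3 103.4 116.1] [ 0.  -0.1 -2.6]
72.7583
```

View pics/s3.png

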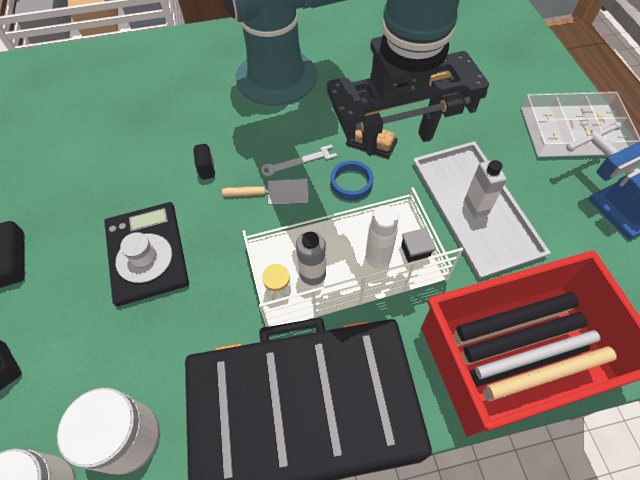

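Glue and spray are back and upright in the rack at (311,240) and (384,215). The last one is the thinner can. After that I'll compare against the first picture.

```bash
python3 - <<'E'
from h import *
np.set_printoptions(precision=1,suppress=True)
h=72;k='thin'
down(tray(0),4+88,4+h,TY)
robot.move_straight([*tray(0),120],speed=100);robot.move_straight([*tray(0),320],speed=250)
place(ITEM[k][0],18+h,.065,.65,330)
C=cam("wrist"); robot.reach([560,38,330],ry(.07)); snap("wr2","wrist")
robot.reach([300,350,330],ry(.3)); snap("s4")
a=cv2.imread("pics/scene0.png")[170:330,235:475];b=cv2.imread("pics/s4.png")[170:330,235:475]
c=cv2.imread("pics/wr.png")[120:290,160:480];d=cv2.imread("pics/wr2.png")[120:290,160:480]
r=lambda q:cv2.resize(q,(400,260))
cv2.imwrite("pics/cmp.png",np.vstack([np.hstack([r(a),r(b)]),np.hstack([r(c),r(d)])]))
s=cv2.phaseCorrelate
g=lambda q:cv2.cvtColor(q,6).astype(np.float32)
A,B=(cv2.imread(f"pics/{n}.png") for n in("wr","wr2"))
for n,(x0,y0,x1,y1) in dict(spray=(345,195,420,280),thin=(298,165,345,230),glue=(228,195,296,270),jar=(185,212,232,262),tub=(404,205,456,256)).items():
    m=cv2.matchTemplate(B[y0-12:y1+12,x0-12:x1+12],A[y0:y1,x0:x1],cv2.TM_CCOEFF_NORMED);_,q,_,l=cv2.minMaxLoc(m);print(n,l[0]-12,l[1]-12,round(q,2))
print(robot.current_time())
E
```

```text
z 76 gap 36.078307543567725 29.40655887032335 [518.5 349.   76. ] [-0.3 -0.2  0.2] 77.7583
at [554.9  34.8  91. ] [-0.  -0.1 -3.1]
84.5667
spray 1 2 0.96
thin 1 2 0.97
glue 0 0 0.98
jar 0 2 0.99
tub 1 2 0.98
86.4167
```

View pics/cmp.png

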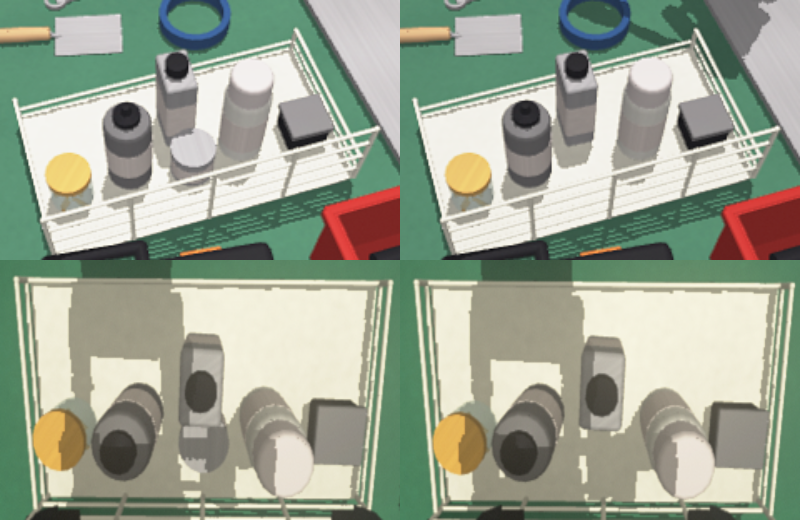

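The before and after views match: spray, thinner, jar and tub agree to a pixel, and glue is within about 2 mm, all upright. I'll check how well the tin is centred numerically, then hand in.

```bash
python3 - <<'E'
from h import *
C=cam("scene");im=cv2.imread("pics/s4.png")
g=cv2.cvtColor(im,6)[195:300,100:190]
m=(g>120).astype(np.uint8);cs,_=cv2.findContours(m,0,1)
e=cv2.fitEllipse(cv2.convexHull(max([c for c in cs if c[:,0,1].mean()>30],key=cv2.contourArea)));p=np.array(e[0])+[100,195]
P=ray(C,p,34);T=ray(C,(138,243),86);print(e,P,T,proj(C,[493.8,-351.5,34]))
if np.linalg.norm(P[:2]-[494,-351.6])<10: print(robot.close_job())
E
```

```text
((42.38729476928711, 61.36564254760742), (49.76584243774414, 57.70772171020508), 65.40813446044922) [ 492.36318777 -354.67958329   34.        ] [ 493.92802932 -345.2619549    86.        ] [144.03389751 256.65917218]
the job is handed in; nothing more can be done
None
```

The job is handed in after about 86 s of robot time. The tin stands upright on the scale pan within about 5 mm of its middle. The spray can, thinner can and glue bottle are back upright on their spots to about 2 mm, and the jar and tub were not moved. On the first glue pick the gripper pushed against the bottle and rode up about 2 mm. I did not measure the force at that moment; it read about 7 N when the bottle was then set on the tray.

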